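# Line up rinsed slab bottles on the drying shelf and start its fan

### The job

Finish the row of clay slab bottles on the drying shelf: stand the middle-height bottle, which is lying on the table, upright next to the tall one that already stands against the fan housing, then the short one next to that, so that the three stand side by side in falling height, touching one another and the housing, broad faces to the front and backs against the ledge. Only when the row is closed up and let go, start the fan: twist the spring-return knob on the housing clockwise all the way to its stop and let it spring back. Leave the round jar, the spray bottle and the blue bowl where they are.

Things in the scene. Friction and masses are not known exactly. Their poses are not given: they have to be found in the camera images.
- shelf: Fixed drying shelf. Origin on the table under its board's middle; x to the back, y to the housing. Board x -55..55, y -120..120, top at z 30 mm. Wooden ledge along the back: front face x 43, 12 thick, top z 50. Grey fan housing on the board's +y end: x -65..65, y 120..240, 105 high; its face at y 120 is the row's end stop.
- corner (a point): Where the ledge's front face, the housing's stop face and the top of the board meet (shelf x +43, y +120, z +30 mm); axes as the shelf's.
- tall_bottle: Tall clay slab bottle, standing on the shelf in the corner of housing and ledge. Block 44 mm (its x) by 64 mm (its y), shoulder 126 mm above the foot, round neck 28 mm across and 12 mm high on top; origin at the centre of the foot, z towards the neck. About 0.4 kg.
- middle_bottle: Clay slab bottle of the same 44 x 64 mm section, shoulder at 108 mm, neck 12 mm more; starts lying on a broad face on the table, neck roughly towards the robot. Origin at the centre of the foot, z towards the neck, x across the 44 mm, y across the 64 mm. About 0.35 kg.
- short_bottle: Clay slab bottle of the same 44 x 64 mm section, shoulder at 90 mm, neck 12 mm more; starts standing on the table. Origin at the centre of the foot, x across the 44 mm, y across the 64 mm, z up. About 0.3 kg.
- round_jar: Round clay jar, 62 mm across and 102 mm high, standing on the table; a bystander. Origin at the centre of the foot.
- timer_grip (a point): Grip point of the spring-return knob on top of the housing (shelf x 0, y +180, z +132 mm), on its vertical axis: black bar 50 mm long, 14 mm wide and 26 mm high (its top 11 mm above this point), over a 50 mm disc. This point's x runs along the bar (along shelf x at rest).
- timer (a joint): Turn of that knob in rad: 0 at rest, grows clockwise seen from above, stop at 1.2; a spring (about 0.05 N m at rest, 0.2 N m at the stop) brings it back.
- spray: Clear spray bottle with blue cap, 64 mm across, 150 mm high; bystander, origin under its foot.
- bowl: Blue bowl, 110 mm across, 45 mm high; bystander, origin under its foot.
Mind the look-alikes: they are no part of the job. Leave any purple look-alike of the middle_bottle alone. What is shaped like the short_bottle but red is not meant.

How it is judged:
By the outcome, as a careful person would: the job done as asked, in the order asked, and still so for the second after the job is handed in, with the robot touching nothing.
It also fails if it takes over 72 s, if anything falls off the work surface, if the arm or the gripper's body presses on something with over 40 N, if the wrist force passes 120 N, or if a joint passes its speed limit or range.

### The arm

A 7-joint arm with a two-finger parallel gripper is mounted at the origin on the work surface. World frame = base frame: x ahead of the robot, y to its left, z up, the work surface at z = 0. Lengths are in m, angles in rad, forces in N, time in s.
With the tool pointing down it reaches from about 0.35 to 0.9 m from the base axis. Payload 19.9 kg.
Tool frame: the origin (TCP) lies on the centre line of the jaws, within the pads' length; the fingertips stand 17 mm ahead of it and the grasp point (between the pads) lies 2 mm behind it; z points along the fingers, y is the line along which they close (so a half turn about z gives the same grasp; the last joint's range is limited). The gripper opens to 94 mm and grips with 3 to 60 N. Pads are 16 mm wide; open, the fingers measure 119 mm over their backs; the gripper's body (75 mm by 177 mm) begins 78 mm behind the grasp point.
Start: joints at [1.278, 0.417, -0.01, 1.614, 0.005, 1.111, -0.053], TCP at [0.155, -0.605, 0.222] pointing down, gripper open.
Joint ranges: [-2.81, 2.81], [-0.39, 2.02], [-1.27, 1.25], [0.06, 2.57], [-1.19, 4.33], [0.19, 2], [-2.82, 2.82]. Speed limits (rad/s): [1.89, 1.89, 2.39, 2.39, 3.01, 3.01, 3.01].

### API

Orientations are given as a rotation vector (axis times angle).
In Python, from bench import * gives the robot as it stands. The module is installed in compiled form; this text tells all that it offers.
- The arm moves only by the tool jog_arm, never from a script. Its argument "commands" is a list of rows, each a list of 2 entries, a list of its own where there are three numbers: the shift along the tool's x, y, z in m, then the turn about the tool's z in degrees. In form: [[[tx, ty, tz], spin], ...]. A call has 1 to 12 rows; each row shifts and turns the commanded pose from where the row before left it, along the tool's axes as they then stand; what a row does not reach is not made up. A row lasts 1/10 s, in which the tool goes at most 50 mm and 8.59 degrees, less where a joint would pass 70% of its speed; a pose out of reach is approached as far as the arm can. A call with a gripper value outside its range is refused whole. "hand" is the finger opening in m, from 0 to 0.094, set as the call begins (left out, the last holds). The fingers move at their own pace and stop on an object; "newtons" is the grip in N (left out, the last holds). Time passes only in rows, so rows that do not move let the fingers close. It gives the time, the measured TCP pose, the force, the opening and the grip force at its end, in the units of the state.
- observe(): the state, without advancing time (a new reading comes with each control period).
- snapshot(name): name is "scene" or "top"; returns a dict with "pixels" (480x640x3 uint8, blue, green, red), "fx", "fy", "cx", "cy" (pixels), "world_to_cam" (4x4, takes a point from world to camera coordinates). Camera axes: x right, y down, z forward; pixel columns grow to the right and rows downward; lengths in m; the calibration is good to about 2 mm. A picture is of the moment at which its call begins. There is no depth.
- close_job(): hands the job in; it is judged then, once.
The state is a dict: "time": time; "joint_positions": joint angles; "qvel": joint speeds; "tau": joint torques, N m; "tool_pos": TCP position; "eef_rot": TCP orientation; "ft_force": force on the tool from outside, world axes, zero at the start; "torque": the same for the moment, N m; "width": finger opening in m; "gripper_force": force on a finger pad.
Only numpy, scipy, OpenCV 4.12 (cv2) and the standard library are available. Lean on these libraries where they do the work, as an engineer would, in place of code of your own. Each camera call takes 0.05 s, during which the arm holds its last target. There are 200 camera calls.

## Working session

There is one attempt and no reset: what is moved stays moved. The work goes in short steps, Python scripts to look and compute and a tool call to move; the robot and the scene stay as the last step left them, time stands still between calls to the robot, and variables do not carry over. Pictures are saved under pics/ and viewed, at most 10 in all, crops included, and the job is handed in when it is done.

Besides the shell and the picture viewer there is one more tool, called as name([rows], argument=value, ...), one row to a line, values as JSON. jog_arm: Moves the arm, as the interface text tells. Its arguments: {"type":"object","properties":{"commands":{"type":"array","items":{"type":"array"}},"hand":{"type":"number"},"newtons":{"type":"number"}},"required":["commands"]}

```bash
mkdir -p pics; cat > h.py <<'E'
from bench import *
import numpy as np, cv2
from scipy.spatial.transform import Rotation as R
def save():
    for n in("scene","top"):
        s=snapshot(n); cv2.imwrite(f"pics/{n}_{save.t}.png",s["pixels"]); np.savez(f"{n}.npz",fx=s["fx"],fy=s["fy"],cx=s["cx"],cy=s["cy"],T=s["world_to_cam"])
save.t="0"
def cam(n):
    d=np.load(f"{n}.npz"); return np.array([[d["fx"],0,d["cx"]],[0,d["fy"],d["cy"]],[0,0,1]]),d["T"]
def ray(n,u,v):
    K,T=cam(n); Rm=T[:3,:3]; o=-Rm.T@T[:3,3]; return o,Rm.T@np.linalg.solve(K,[u,v,1])
def atz(n,u,v,z):
    o,d=ray(n,u,v); return o+d*(z-o[2])/d[2]
def tri(u1,v1,u2,v2):
    o1,d1=ray("scene",u1,v1);o2,d2=ray("top",u2,v2)
    t=np.linalg.lstsq(np.c_[d1,-d2],o2-o1,rcond=None)[0]
    a=o1+d1*t[0];b=o2+d2*t[1]; return (a+b)/2,np.linalg.norm(a-b)
def proj(n,p):
    K,T=cam(n); q=K@(T[:3,:3]@np.asarray(p)+T[:3,3]); return q[:2]/q[2]
E
python3 - <<'E'
from h import *
save()
s=observe();print(s)
for n in("scene","top"):
    K,T=cam(n);print(n,K[0,0],-T[:3,:3].T@T[:3,3],T[2,:3])
a,b=[cv2.imread(f"pics/{n}_0.png") for n in("scene","top")]
E
```

```text
{'time': 0.1, 'joint_positions': array([ 1.27852671,  0.41791603, -0.01029346,  1.61408553,  0.004712  ,
        1.11067621, -0.05301941]), 'qvel': array([-0.00090785, -0.00060963, -0.00120565,  0.00153787,  0.00040409,
       -0.00114653,  0.00023431]), 'tau': array([ 3.33259602e-03, -8.52571607e+01,  6.40666410e-01, -4.26693749e+01,
       -4.87779058e-02,  1.63866521e-02,  3.13353439e-05]), 'tool_pos': array([ 0.1550014 , -0.60516368,  0.22189874]), 'eef_rot': array([-3.11590418e+00, -3.92723764e-01,  3.60763580e-04]), 'ft_force': array([-0.62038023,  0.19039592, -0.51506681]), 'torque': array([-0.012784  , -0.00276622,  0.00667649]), 'gripper_force': 0.0, 'width': 0.09387609454038073}
scene 482.87978672320185 [1.33936543 0.09019175 0.69762011] [-0.7694031  -0.15697811 -0.61917424]
top 489.41419870454587 [ 0.52109066 -0.06907979  1.34586373] [ 0.09320949  0.01977009 -0.99545022]
```

View pics/scene_0.png

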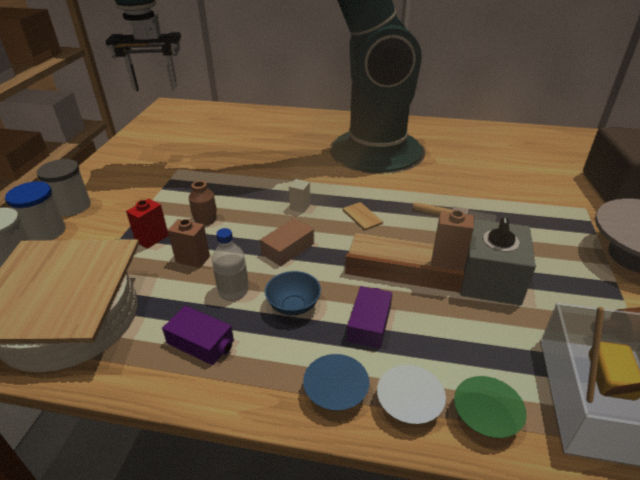

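View pics/top_0.png

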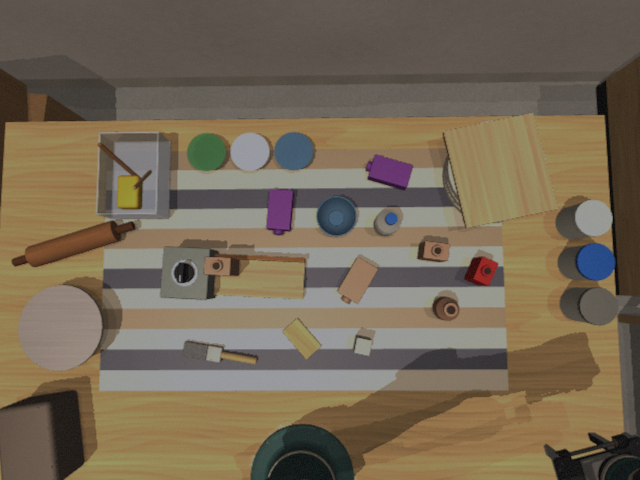

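Candidates in the top view:
- **Middle bottle:** the clay block lying at (358,279). The purple ones at (280,210) and (388,172) are look-alikes.
- **Short bottle:** the clay one standing at (434,250). The red one at (482,270) is a look-alike, and (447,308) is the round jar.
- **Tall bottle:** (221,265), against the housing at (187,273). In this view world x points up and y points left.

In the scene view, the middle bottle is at (288,241), the short at (189,243), the tall at (454,240) and the knob at (503,230).

```bash
python3 - <<'E'
import cv2,numpy as np
a,b=[cv2.imread(f"pics/{n}_0.png") for n in("scene","top")]
def c(im,x,y,w=80,h=60,s=5):
    o=cv2.resize(im[y:y+h,x:x+w],None,fx=s,fy=s,interpolation=cv2.INTER_CUBIC); o=cv2.convertScaleAbs(o,alpha=1.6)
    for i in range(0,w,10):
        cv2.line(o,(i*s,0),(i*s,4),(0,255,0));cv2.putText(o,str(x+i),(i*s,14),0,.33,(0,255,0))
    for i in range(10,h,10):
        cv2.line(o,(0,i*s),(4,i*s),(0,255,0));cv2.putText(o,str(y+i),(5,i*s+4),0,.33,(0,255,0))
    return o
cv2.imwrite("pics/c1.png",np.vstack([np.hstack([c(b,320,250),c(b,395,225)]),np.hstack([c(a,250,210),c(a,150,210)])]))
cv2.imwrite("pics/c2.png",np.vstack([c(b,155,240,160,65),c(a,340,205,200,100,4)[:275]]))if 0 else cv2.imwrite("pics/c2.png",np.vstack([c(b,155,240,160,65)[:,:800],cv2.resize(c(a,340,200,200,105,4),(800,420))[:275+0]]))
E
```

```text
(no output)
```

View pics/c1.png

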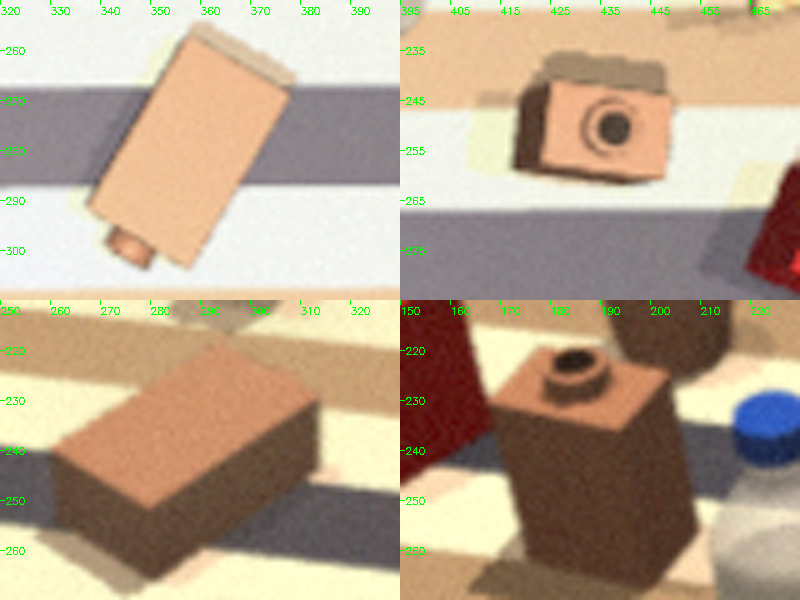

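View pics/c2.png

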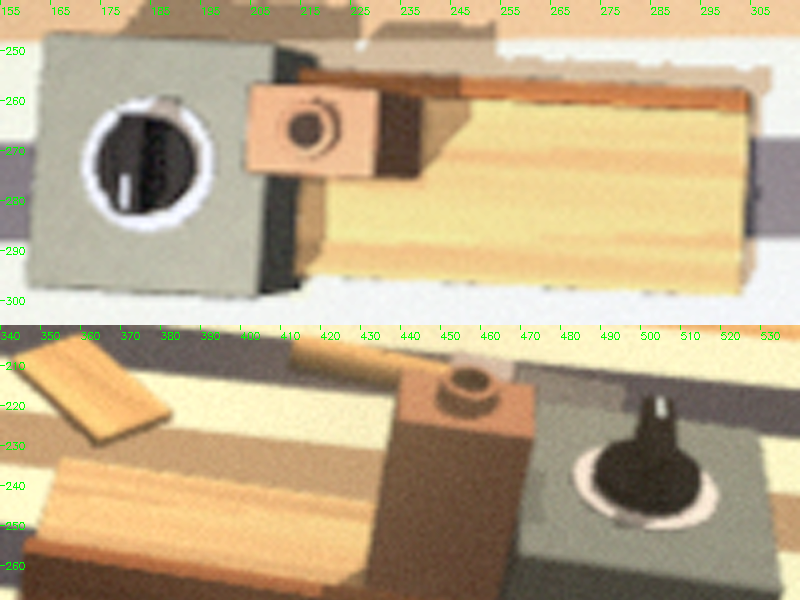

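```bash
cat > m.py <<'E'
from h import *
def fit(name,tops,scs):
    P=[]
    for t,s in zip(tops,scs):
        p,e=tri(s[0],s[1],*t);P.append(p);print(name,p.round(4),round(e,4))
    return np.array(P)
m=fit("mid",[(357.6,257),(378.2,269.4),(337.4,291.2),(358,303.6)],[(279.8,251.8),(260.2,240),(313.8,230.6),(294.4,218.8)])
s=fit("short",[(425,241),(449.8,244.4),(447.8,261.2),(423.6,257.8)],[(194.4,236),(167.8,230.4),(178.6,219),(204,225)])
t=fit("tall",[(230.8,258.2),(205,257.2),(230.6,275.6),(204.4,274.2)],[(436.8,224.2),(472.5,228),(440.5,210.8),(474.2,214.5)])
for P,z in((m,.044),(s,.09),(t,.156)): print(P.mean(0).round(4))
def poly(L,z): return np.array([atz("top",*p,z) for p in L])
h=poly([(164.4,246.6),(210,248.6),(206.6,299.4),(160.4,297.6)],.105)
M=poly([(357.6,257),(378.2,269.4),(358,303.6),(337.4,291.2)],.044)
S=poly([(425,241),(449.8,244.4),(447.8,261.2),(423.6,257.8)],.09)
T=poly([(205,257.2),(230.8,258.2),(230.6,275.6),(204.4,274.2)],.156)
for n,P in(("hous",h),("M",M),("S",S),("T",T)):
    e=[(P[i]-P[(i+1)%4])[:2] for i in range(4)]
    print(n,P.mean(0).round(4),"len",[round(np.linalg.norm(x)*1e3) for x in e],"ang",[round(np.degrees(np.arctan2(x[1],x[0])),1) for x in e])
L=poly([(304.8,258.4),(304.8,262)],.05);B=atz("top",303.2,299,.03);print("ledge",L.round(4),"boardcorner",B.round(4))
E
python3 m.py
```

```text
mid [ 0.5778 -0.1509  0.041 ] 0.0002
mid [ 0.5445 -0.2049  0.0395] 0.001
mid [ 0.4875 -0.0959  0.0381] 0.0012
mid [ 0.4547 -0.1494  0.0408] 0.0023
short [ 0.6155 -0.3208  0.0884] 0.0009
short [ 0.6064 -0.3842  0.0875] 0.0007
short [ 0.5637 -0.3783  0.0875] 0.0004
short [ 0.5727 -0.3169  0.0861] 0.0003
tall [0.5721 0.164  0.1522] 0.0035
tall [0.5748 0.2282 0.1539] 0.0013
tall [0.5295 0.1672 0.1542] 0.0034
tall [0.5334 0.2308 0.1561] 0.0032
[ 0.5161 -0.1503  0.0399]
[ 0.5896 -0.35    0.0874]
[0.5525 0.1975 0.1541]
hous [0.5374 0.2907 0.105 ] len [117, 129, 118, 130] ang [np.float64(87.1), np.float64(-3.0), np.float64(-92.5), np.float64(176.8)]
M [ 0.5163 -0.1506  0.044 ] len [63, 105, 63, 105] ang [np.float64(58.5), np.float64(-31.4), np.float64(-121.2), np.float64(148.8)]
S [ 0.5895 -0.3496  0.09  ] len [64, 43, 62, 43] ang [np.float64(81.7), np.float64(-8.5), np.float64(-98.4), np.float64(173.8)]
T [0.5524 0.1969 0.156 ] len [63, 42, 64, 41] ang [np.float64(87.4), np.float64(-0.0), np.float64(-93.4), np.float64(178.9)]
ledge [[ 0.5746 -0.0108  0.05  ]
 [ 0.5651 -0.0108  0.05  ]] boardcorner [ 0.4672 -0.0053  0.03  ]
```

The two-view heights agree with the text (40/44, 87/90 and 154/156 mm). The housing, ledge and tall bottle all fit one shelf pose: origin (0.528, 0.111), yaw about −2.9°. The crop confirms the choice of clay-coloured bottles. Since the jog can't tilt the tool, I'll hold the middle bottle softly by its sides near the neck and tip it up about its foot edge.

```bash
cat >> h.py <<'E'
import json
def yaw(s):
    x=R.from_rotvec(s["eef_rot"]).apply([1,0,0]); return np.degrees(np.arctan2(x[1],x[0]))
def plan(n,x,y,z,yw,start=None):
    """rows from start (default measured) to the pose; yw = heading of tool x, deg"""
    s=observe(); p=np.array(s["tool_pos"]) if start is None else np.array(start[:3]); a=yaw(s) if start is None else start[3]
    d=(np.array([x,y,z])-p)/n; da=(yw-a+180)%360-180 if abs(yw-a)>180 else yw-a
    rows=[]
    q=p.copy();b=a
    for i in range(n):
        g=p+d*(i+1)-q; c,sn=np.cos(np.radians(b)),np.sin(np.radians(b))
        t=np.round([c*g[0]+sn*g[1], sn*g[0]-c*g[1], -g[2]],4 if n<3 else 3); sp=round(-(a+da*(i+1)/n-b),1)
        q=q+[c*t[0]+sn*t[1], sn*t[0]-c*t[1], -t[2]]; b-=sp
        rows.append([t.tolist(),sp])
    for i in range(0,n,12): print(json.dumps(rows[i:i+12]))
    print("end",q.round(4),round(b,1)); return (*q,b)
E
python3 -c "
from h import *
s=observe();print(yaw(s),s['tool_pos'])
e=plan(18,.487,-.133,.2,148.6)
K=[('bowl',atz('top',337,216,.04)),('spray',atz('top',390,218,.15))];print(K)"
```

```text
14.367188648390444 [ 0.1550014  -0.60516368  0.22189874]
[[[0.024, -0.021, 0.001], -7.5], [[0.027, -0.017, 0.001], -7.4], [[0.029, -0.014, 0.002], -7.5], [[0.031, -0.01, 0.001], -7.4], [[0.031, -0.006, 0.001], -7.5], [[0.032, -0.002, 0.001], -7.4], [[0.032, 0.003, 0.002], -7.5], [[0.032, 0.006, 0.001], -7.5], [[0.03, 0.011, 0.001], -7.4], [[0.029, 0.014, 0.001], -7.5], [[0.026, 0.018, 0.001], -7.4], [[0.024, 0.021, 0.002], -7.5]]
[[[0.021, 0.024, 0.001], -7.4], [[0.018, 0.027, 0.001], -7.5], [[0.014, 0.029, 0.001], -7.5], [[0.01, 0.03, 0.001], -7.4], [[0.007, 0.032, 0.002], -7.5], [[0.002, 0.032, 0.001], -7.4]]
end [ 0.487  -0.1326  0.1999] 148.6
[('bowl', array([ 0.68834721, -0.09729299,  0.04      ])), ('spray', array([ 0.66825997, -0.2248504 ,  0.15      ]))]
```

jog_arm([
  [[0.024,-0.021,0.001],-7.5],
  [[0.027,-0.017,0.001],-7.4],
  [[0.029,-0.014,0.002],-7.5],
  [[0.031,-0.01,0.001],-7.4],
  [[0.031,-0.006,0.001],-7.5],
  [[0.032,-0.002,0.001],-7.4],
  [[0.032,0.003,0.002],-7.5],
  [[0.032,0.006,0.001],-7.5],
  [[0.03,0.011,0.001],-7.4],
  [[0.029,0.014,0.001],-7.5],
  [[0.026,0.018,0.001],-7.4],
  [[0.024,0.021,0.002],-7.5],
], hand=0.094)

```text
time: 1.3
tool_pos: [0.3768, -0.2898, 0.2074]
eef_rot: [-1.93, -2.478, 0.0]
ft_force: [0.2, -0.4, -0.9]
width: 0.0942
gripper_force: 0.0
```

jog_arm([
  [[0.021,0.024,0.001],-7.4],
  [[0.018,0.027,0.001],-7.5],
  [[0.014,0.029,0.001],-7.5],
  [[0.01,0.03,0.001],-7.4],
  [[0.007,0.032,0.002],-7.5],
  [[0.002,0.032,0.001],-7.4],
  [[0,0,0],0],
  [[0,0,0],0],
])

```text
time: 2.1
tool_pos: [0.487, -0.1325, 0.2001]
eef_rot: [-0.85, -3.023, -0.0]
ft_force: [-0.3, -1.1, -0.2]
width: 0.094
gripper_force: 0.0
```

```bash
python3 -c "
from h import *
s=observe();print(yaw(s),s['tool_pos'],s['joint_positions'],s['time'])
plan(5,.487,-.1327,.024,148.6)"
```

```text
148.57943024813997 [ 0.48695196 -0.13249815  0.20010818] [ 0.78376148  0.29057963 -0.6768735   1.91387338  0.21304846  1.00980431
  1.03537467] 2.1
[[[-0.0, -0.0, 0.035], -0.0], [[-0.0, -0.0, 0.035], -0.0], [[-0.0, -0.0, 0.036], -0.0], [[-0.0, -0.0, 0.035], -0.0], [[-0.0, -0.0, 0.035], -0.0]]
end [ 0.487  -0.1325  0.0241] 148.6
```

jog_arm([
  [[0,0,0.035],0],
  [[0,0,0.035],0],
  [[0,0,0.035],0],
  [[0,0,0.035],0],
  [[0,0,0.026],0],
  [[0,0,0.01],0],
  [[0,0,0],0],
])

```text
time: 2.8
tool_pos: [0.4862, -0.1333, 0.0238]
eef_rot: [-0.853, -3.022, 0.0]
ft_force: [0.0, -0.3, 0.3]
width: 0.094
gripper_force: 0.0
```

jog_arm([
  [[0,0,0],0],
  [[0,0,0],0],
  [[0,0,0],0],
  [[0,0,0],0],
  [[0,0,0],0],
  [[0,0,0],0],
], hand=0.05, newtons=12)

```text
time: 3.4
tool_pos: [0.4874, -0.133, 0.025]
eef_rot: [0.851, 3.023, -0.0]
ft_force: [-2.8, 0.3, 9.3]
width: 0.0641
gripper_force: 12.0
```

```bash
python3 -c "
from h import *
s=observe();print(yaw(s),s['tool_pos'],s['width'],s['gripper_force'],s['ft_force'])
g,h=88,26;pr=np.array([g,h])
for f in range(6,91,6):
    a=np.radians(f);q=np.array([g*np.cos(a)-h*np.sin(a),g*np.sin(a)+h*np.cos(a)])
    d=q-pr;print([round(float(d[0])/1e3,3),0,round(-float(d[1])/1e3,3)],end=',');pr=pr+d
"
```

```text
148.56947037339125 [ 0.48736581 -0.13297534  0.02501945] 0.06414921117440638 11.992974579334259 [-2.83844067  0.25828211  9.31860069]
[-0.003, 0, -0.009],[-0.004, 0, -0.009],[-0.005, 0, -0.008],[-0.006, 0, -0.008],[-0.007, 0, -0.007],[-0.007, 0, -0.006],[-0.008, 0, -0.005],[-0.008, 0, -0.005],[-0.009, 0, -0.004],[-0.009, 0, -0.003],[-0.009, 0, -0.002],[-0.01, 0, -0.001],[-0.01, 0, 0.0],[-0.01, 0, 0.001],[-0.009, 0, 0.002],
```

jog_arm([
  [[-0.003,0,-0.009],0],
  [[-0.004,0,-0.009],0],
  [[-0.005,0,-0.008],0],
  [[-0.006,0,-0.008],0],
  [[0,0,0],0],
])

```text
time: 3.9
tool_pos: [0.5037, -0.143, 0.0597]
eef_rot: [0.851, 3.022, -0.0]
ft_force: [0.8, 0.1, -5.0]
width: 0.0639
gripper_force: 12.0
```

```bash
python3 - <<'E'
from h import *
save.t="1";save()
a,b=[cv2.imread(f"pics/{n}_1.png") for n in("scene","top")]
cv2.imwrite("pics/c3.png",np.hstack([cv2.resize(i,None,fx=3,fy=3) for i in(a[140:300,210:340],b[200:360,300:430])]))
s=observe();print(s['tool_pos'],s['width'],s['ft_force'])
E
```

```text
[ 0.50237223 -0.14236718  0.05841803] 0.0640253228780033 [-0.52831113  0.12573693 -4.56932664]
```

View pics/c3.png

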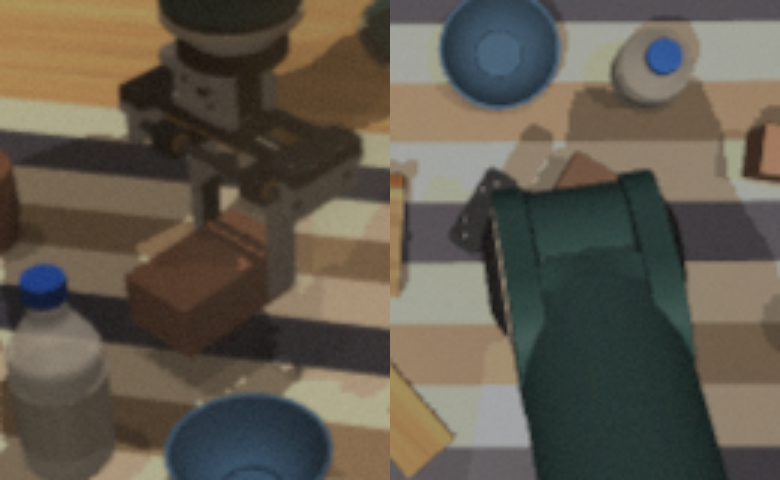

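The picture shows the bottle at scene (200,290 in the crop) still held level and lifted clear of the table. At 12 N the pads carry it rigidly, so I'll ease the grip step by step until it pivots.

jog_arm([
  [[0,0,0],0],
  [[0,0,0],0],
], newtons=8)

```text
time: 4.2
tool_pos: [0.5021, -0.1421, 0.0581]
eef_rot: [-0.851, -3.024, -0.0]
ft_force: [-0.1, -0.2, -2.1]
width: 0.0641
gripper_force: 8.0
```

jog_arm([
  [[0,0,0],0],
  [[0,0,0],0],
  [[0,0,0],0],
], newtons=6)

```text
time: 4.5
tool_pos: [0.5023, -0.1421, 0.0584]
eef_rot: [-0.851, -3.024, -0.0]
ft_force: [-1.1, -0.2, -3.2]
width: 0.0644
gripper_force: 6.0
```

```bash
cat >> h.py <<'E'
def diff(tag,old,box=(210,140,340,300)):
    save.t=tag;save();a=cv2.imread(f"pics/scene_{tag}.png");b=cv2.imread(f"pics/scene_{old}.png")
    x0,y0,x1,y1=box;d=(cv2.absdiff(a,b).max(2)>30)[y0:y1,x0:x1];ys,xs=np.nonzero(d)
    print("diff",d.sum(),(xs.min()+x0,xs.max()+x0,ys.min()+y0,ys.max()+y0) if d.sum() else "")
E
python3 -c "
from h import *
diff('2','1')"
```

```text
diff 450 (np.int64(250), np.int64(317), np.int64(142), np.int64(289))
```

jog_arm([
  [[0,0,0],0],
  [[0,0,0],0],
  [[0,0,0],0],
], newtons=4.5)

```text
time: 4.9
tool_pos: [0.5024, -0.1422, 0.0584]
eef_rot: [-0.851, -3.024, -0.0]
ft_force: [0.1, 0.2, -2.9]
width: 0.0639
gripper_force: 4.5
```

```bash
python3 - <<'E'
from h import *
diff('3','2')
a=[cv2.imread(f"pics/scene_{n}.png")[170:280,240:330] for n in(1,2,3)]
cv2.imwrite("pics/c4.png",cv2.convertScaleAbs(np.hstack([cv2.resize(i,None,fx=2.9,fy=2.9) for i in a]),alpha=1.5))
E
```

```text
diff 0
```

View pics/c4.png

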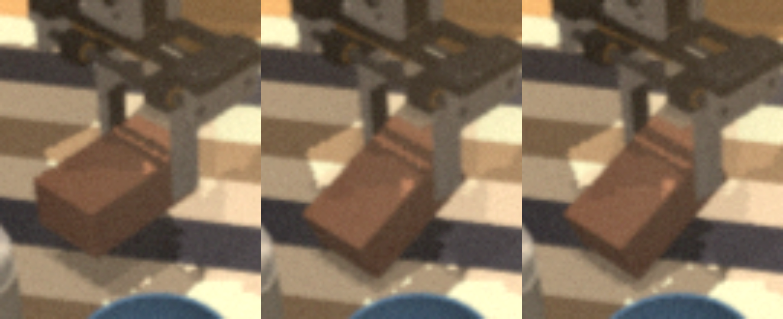

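The three frames show that easing the grip tipped the bottle: its foot edge (about (130,275) in the third frame) now rests on the table. I'll continue the arc with a soft grip.

jog_arm([
  [[-0.007,0,-0.007],0],
  [[-0.007,0,-0.006],0],
  [[-0.008,0,-0.005],0],
  [[-0.008,0,-0.005],0],
  [[-0.009,0,-0.004],0],
  [[-0.009,0,-0.003],0],
  [[0,0,0],0],
  [[0,0,0],0],
], newtons=6)

```text
time: 5.8
tool_pos: [0.5432, -0.1671, 0.0881]
eef_rot: [-0.851, -3.024, -0.0]
ft_force: [0.4, 0.4, -4.0]
width: 0.0639
gripper_force: 6.0
```

jog_arm([
  [[-0.009,0,-0.002],0],
  [[-0.01,0,-0.001],0],
  [[-0.01,0,0],0],
  [[-0.01,0,0.001],0],
  [[-0.009,0,0.001],0],
  [[0,0,0],0],
  [[0,0,0],0],
], newtons=5)

```text
time: 6.5
tool_pos: [0.5845, -0.1923, 0.0893]
eef_rot: [0.851, 3.024, 0.0]
ft_force: [0.4, -1.9, 2.4]
width: 0.0642
gripper_force: 5.0
```

```bash
python3 - <<'E'
from h import *
save.t="4";save()
a=[cv2.imread(f"pics/{n}_4.png") for n in("scene","top")]
cv2.imwrite("pics/c5.png",cv2.convertScaleAbs(np.hstack([cv2.resize(i,None,fx=3,fy=3) for i in (a[0][140:300,210:340],a[1][200:360,300:430])]),alpha=1.4))
s=observe();print(s['tool_pos'],s['width'],s['ft_force'],s['torque'])
E
```

```text
[ 0.58414564 -0.19210512  0.08938951] 0.06391986612003363 [ 1.23380336 -1.75171065  0.62047401] [-0.112285   -0.45397253  0.01728403]
```

View pics/c5.png

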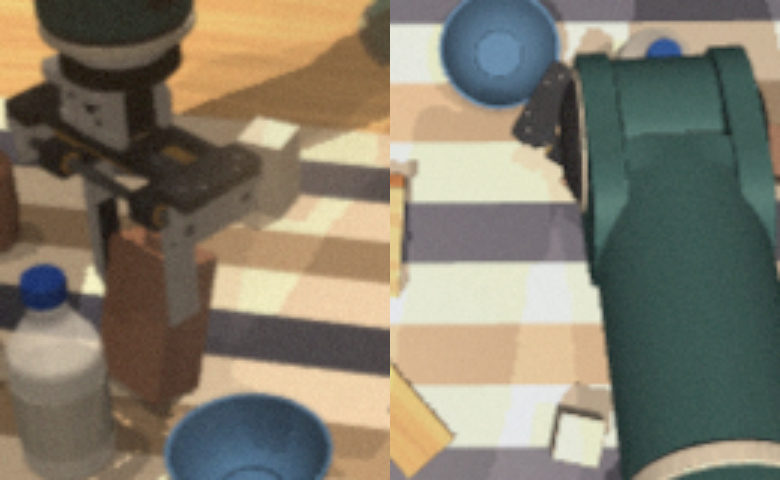

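The bottle looks upright, with its foot near (160,395) in the crop. I'll seat it, let go and turn the gripper a quarter to take it by its broad faces.

jog_arm([
  [[0,0,0.002],0],
  [[0,0,0.001],0],
  [[0,0,0],0],
], newtons=4)

```text
time: 6.9
tool_pos: [0.5843, -0.1922, 0.0866]
eef_rot: [0.851, 3.024, -0.0]
ft_force: [1.2, 0.0, 3.0]
width: 0.0642
gripper_force: 4.0
```

jog_arm([
  [[0,0,0],0],
  [[0,0,0],0],
  [[0,0,0],0],
  [[0,0,0],0],
], hand=0.094)

```text
time: 7.3
tool_pos: [0.5842, -0.1922, 0.0863]
eef_rot: [-0.851, -3.024, -0.0]
ft_force: [-0.4, 0.6, -0.3]
width: 0.0919
gripper_force: 0.0
```

jog_arm([
  [[0,0,-0.02],0],
  [[0,0,-0.03],0],
  [[0,0,-0.03],0],
  [[0,0,-0.02],8],
  [[0.004,0,0],8],
  [[0,0,0],8],
  [[0,0,0],8],
  [[0,0,0],8],
  [[0,0,0],8],
  [[0,0,0],8],
  [[0,0,0],8],
  [[0,0,0],8],
])

```text
time: 8.5
tool_pos: [0.5811, -0.1896, 0.1864]
eef_rot: [-2.471, -1.939, 0.0]
ft_force: [0.2, -0.4, 0.9]
width: 0.0939
gripper_force: 0.0
```

jog_arm([
  [[0,0,0],8],
  [[0,0,0],8],
  [[0,0,0],2],
  [[0,0,0],0],
  [[0,0,0],0],
])

```text
time: 9.0
tool_pos: [0.5812, -0.1897, 0.1864]
eef_rot: [-2.739, -1.539, 0.0]
ft_force: [1.0, -0.4, 0.7]
width: 0.094
gripper_force: 0.0
```

```bash
python3 - <<'E'
from h import *
save.t="5";save()
a=[cv2.imread(f"pics/{n}_5.png") for n in("scene","top")]
cv2.imwrite("pics/c6.png",cv2.convertScaleAbs(np.hstack([cv2.resize(i,None,fx=3,fy=3) for i in (a[0][140:300,210:340],a[1][200:360,300:430])]),alpha=1.4))
s=observe();print(s['tool_pos'],yaw(s),s['ft_force'],s['joint_positions'])
E
```

```text
[ 0.58117504 -0.18973373  0.18635881] 58.636704564687214 [ 0.58858335  0.23922111 -0.73747074] [ 0.48615998  0.44402279 -0.29057429  1.6770125   0.14290474  1.04162066
 -0.39751654]
```

View pics/c6.png

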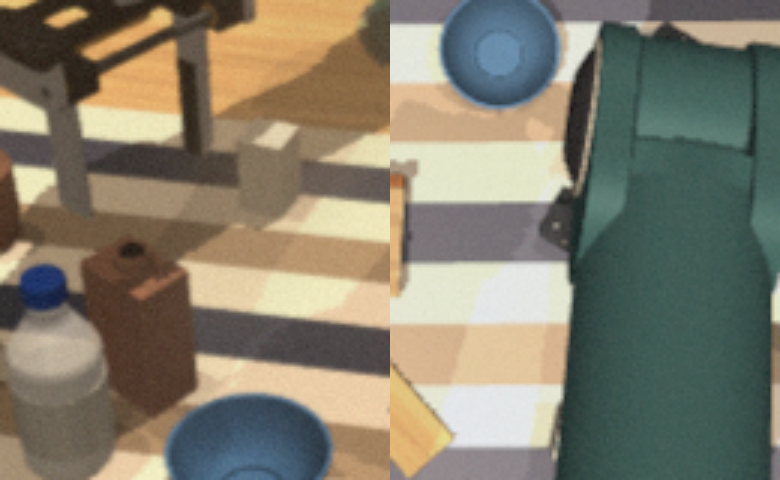

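It stands upright on its foot, with the neck at about scene (253.7,222.7).

```bash
python3 - <<'E'
from h import *
print(atz("scene",210+131.5/3,140+250/3,.12))
C=[atz("scene",210+u/3,140+v/3,.108) for u,v in((83,258),(136,300),(190,268))]
for c in C:print(c)
e=C[1]-C[0];print(np.linalg.norm(e),np.degrees(np.arctan2(e[1],e[0])));e=C[2]-C[1];print(np.linalg.norm(e),np.degrees(np.arctan2(e[1],e[0])));print((C[0]+C[2])/2)
E
```

```text
[ 0.5914096  -0.19671885  0.12      ]
[ 0.59081586 -0.23264232  0.108     ]
[ 0.62889351 -0.18318426  0.108     ]
[ 0.58848519 -0.15747879  0.108     ]
0.06241800208615702 52.4074055508098
0.047891579280347235 147.5378068765782
[ 0.58965053 -0.19506055  0.108     ]
```

jog_arm([
  [[0,0.009,0],0],
  [[0,0,0.03],0],
  [[0,0,0.03],0],
  [[0,0,0.03],0],
  [[0,0,0.016],0],
  [[0,0,0],0],
])

```text
time: 9.7
tool_pos: [0.588, -0.1943, 0.0784]
eef_rot: [-2.738, -1.536, 0.004]
ft_force: [-1.6, -0.6, 0.6]
width: 0.0938
gripper_force: 0.4
```

jog_arm([
  [[0,0,0],0],
  [[0,0,0],0],
  [[0,0,0],0],
  [[0,0,0],0],
  [[0,0,0],0],
  [[0,0,0],0],
  [[0,0,0],0],
  [[0,0,0],0],
], hand=0.03, newtons=25)

```text
time: 10.5
tool_pos: [0.5894, -0.1947, 0.0808]
eef_rot: [2.739, 1.536, 0.001]
ft_force: [2.3, -1.4, 3.2]
width: 0.044
gripper_force: 24.9
```

```bash
python3 - <<'E'
from h import *
save.t="6";save()
s=observe();print(s['tool_pos'],yaw(s),s['ft_force'],s['width'],s['gripper_force'],s['time'])
p=s['tool_pos']
e=plan(3,p[0],p[1],.16,58.6)
e=plan(9,.5450,.0900,.16,87.1,e)
E
```

```text
[ 0.58940456 -0.19466758  0.08079842] 58.56489783989187 [ 2.66000562 -1.96054384  4.0248464 ] 0.04437336331785719 24.921686053276062 10.6
[[[0.0, 0.0, -0.026], -0.0], [[0.0, 0.0, -0.027], -0.0], [[0.0, 0.0, -0.026], -0.0]]
end [ 0.5894 -0.1947  0.1598] 58.6
[[[0.024, -0.021, -0.0], -3.2], [[0.026, -0.019, -0.0], -3.1], [[0.026, -0.018, -0.0], -3.2], [[0.028, -0.016, -0.0], -3.2], [[0.028, -0.015, -0.0], -3.2], [[0.03, -0.013, -0.0], -3.1], [[0.029, -0.012, -0.0], -3.2], [[0.031, -0.01, -0.0], -3.2], [[0.031, -0.008, -0.0], -3.1]]
end [0.5452 0.0903 0.1598] 87.1
```

jog_arm([
  [[0,0,-0.026],0],
  [[0,0,-0.027],0],
  [[0,0,-0.026],0],
  [[0,0,0],0],
  [[0,0,0],0],
])

```text
time: 11.1
tool_pos: [0.5883, -0.1943, 0.1585]
eef_rot: [-2.739, -1.536, 0.001]
ft_force: [-0.1, 0.7, -4.9]
width: 0.0441
gripper_force: 25.0
```

jog_arm([
  [[0.024,-0.021,0],-3.2],
  [[0.026,-0.019,0],-3.1],
  [[0.026,-0.018,0],-3.2],
  [[0.028,-0.016,0],-3.2],
  [[0.028,-0.015,0],-3.2],
  [[0.03,-0.013,0],-3.1],
  [[0.029,-0.012,0],-3.2],
  [[0.031,-0.01,0],-3.2],
  [[0.031,-0.008,0],-3.1],
  [[0,0,0],0],
  [[0,0,0],0],
])

```text
time: 12.2
tool_pos: [0.5436, 0.0909, 0.1579]
eef_rot: [-2.275, -2.164, 0.003]
ft_force: [0.2, -0.5, -4.3]
width: 0.044
gripper_force: 25.0
```

```bash
cat >> h.py <<'E'
def st():
    s=observe();p=s['tool_pos'];a=np.radians(-2.9);ex=np.array([np.cos(a),np.sin(a)]);ey=np.array([-ex[1],ex[0]]);d=p[:2]-[.5283,.1109]
    f=s['ft_force'];print("t",round(s['time'],1),p.round(4),"yaw",round(yaw(s),2),"local mm",(1e3*np.array([d@ex,d@ey])).round(1),"F shelf",np.round([f[:2]@ex,f[:2]@ey,f[2]],1),"w",round(s['width'],4))
E
python3 - <<'E'
from h import *
save.t="7";save();st()
plan(5,.5462,.1280,.115,87.1)
E
```

```text
t 12.3 [0.5442 0.0895 0.1584] yaw 86.99 local mm [ 17.  -20.5] F shelf [ 0.3 -1.4 -4.2] w 0.044
[[[0.008, -0.0, 0.009], -0.0], [[0.007, -0.0, 0.008], -0.0], [[0.008, -0.0, 0.009], -0.1], [[0.008, -0.0, 0.009], 0.0], [[0.008, -0.0, 0.008], -0.0]]
end [0.5463 0.1285 0.1154] 87.1
```

jog_arm([
  [[0.008,0,0.009],0],
  [[0.007,0,0.009],0],
  [[0.008,0,0.009],0],
  [[0.008,0,0.009],0],
  [[0.007,0,0.006],0],
  [[0,0,0],0],
  [[0,0,0],0],
])

```text
time: 13.0
tool_pos: [0.5466, 0.1286, 0.1174]
eef_rot: [-2.277, -2.164, 0.0]
ft_force: [0.3, -0.6, -4.5]
width: 0.0439
gripper_force: 25.0
```

```bash
python3 - <<'E'
from h import *
for i in range(3): snapshot("top");st()
E
```

```text
t 13.1 [0.5468 0.1283 0.1177] yaw 87.06 local mm [17.6 18.3] F shelf [-0.8 -0.8 -3.7] w 0.044
t 13.1 [0.5468 0.1282 0.1178] yaw 87.05 local mm [17.6 18.2] F shelf [-0.4 -0.3 -4.5] w 0.0441
t 13.2 [0.5469 0.1281 0.1178] yaw 87.04 local mm [17.7 18.2] F shelf [ 0.3 -0.3 -3.7] w 0.0435
```

jog_arm([
  [[0,0,0.003],0],
  [[0,0,0.002],0],
  [[0,0,0.001],0],
  [[0,0.001,0],0],
  [[0,0.001,0],0],
  [[0,0.001,0],0],
  [[0,0.001,0],0],
  [[0,0,0],0],
])

```text
time: 13.95
tool_pos: [0.5504, 0.1283, 0.1114]
eef_rot: [-2.277, -2.164, 0.001]
ft_force: [-2.2, -0.6, -3.6]
width: 0.0438
gripper_force: 25.0
```

```bash
python3 - <<'E'
from h import *
for i in range(2): snapshot("top");st()
E
```

```text
t 14.0 [0.5504 0.1283 0.1114] yaw 87.07 local mm [21.2 18.5] F shelf [-1.8  0.3 -4.2] w 0.0436
t 14.1 [0.5504 0.1283 0.1114] yaw 87.07 local mm [21.2 18.5] F shelf [-2.7  0.9 -2.7] w 0.0439
```

jog_arm([
  [[0.002,0,0],0],
  [[0.002,0,0],0],
  [[0.001,0,0],0],
  [[0.001,0.001,0],0],
  [[0,0,0],0],
])

```text
time: 14.55
tool_pos: [0.551, 0.134, 0.1111]
eef_rot: [-2.277, -2.163, 0.003]
ft_force: [-8.0, -3.0, -2.0]
width: 0.0441
gripper_force: 25.0
```

jog_arm([
  [[0.001,0,0],0],
  [[0,0,0],0],
])

```text
time: 14.75
tool_pos: [0.551, 0.1348, 0.111]
eef_rot: [-2.277, -2.163, 0.004]
ft_force: [-6.9, -2.9, -3.9]
width: 0.0439
gripper_force: 25.0
```

```bash
python3 - <<'E'
from h import *
for i in range(2): snapshot("top");st()
E
```

```text
t 14.8 [0.551  0.1348 0.111 ] yaw 87.06 local mm [21.5 25. ] F shelf [-6.5 -3.1 -3.7] w 0.0441
t 14.8 [0.551  0.1348 0.111 ] yaw 87.06 local mm [21.5 25.1] F shelf [-6.8 -2.8 -3.1] w 0.0438
```

jog_arm([
  [[0.001,0,0],0],
  [[0.001,0,0],0],
  [[0,0,0],0],
  [[0,0,0],0],
])

```text
time: 15.25
tool_pos: [0.5511, 0.136, 0.111]
eef_rot: [-2.278, -2.163, 0.005]
ft_force: [-6.7, -7.6, -0.8]
width: 0.0439
gripper_force: 25.0
```

```bash
python3 - <<'E'
from h import *
for i in range(2): snapshot("top");st()
E
```

```text
t 15.3 [0.5511 0.136  0.111 ] yaw 87.02 local mm [21.5 26.2] F shelf [-7.7 -7.8 -0.4] w 0.0437
t 15.3 [0.5511 0.136  0.111 ] yaw 87.03 local mm [21.5 26.2] F shelf [-7.6 -7.6 -1.1] w 0.0438
```

jog_arm([
  [[0,0,0.001],0],
  [[0,0,0.001],0],
  [[0,0,0],0],
  [[0,0,0],0],
], newtons=10)

```text
time: 15.75
tool_pos: [0.5513, 0.1372, 0.1098]
eef_rot: [-2.277, -2.164, 0.002]
ft_force: [-11.7, -2.2, 10.5]
width: 0.0435
gripper_force: 10.0
```

```bash
python3 - <<'E'
from h import *
for i in range(2): snapshot("top");st()
E
```

```text
t 15.8 [0.5513 0.1372 0.1098] yaw 87.08 local mm [21.6 27.4] F shelf [-10.6  -3.8   9.1] w 0.044
t 15.8 [0.5513 0.1372 0.1098] yaw 87.08 local mm [21.6 27.5] F shelf [-11.8  -3.2   9.8] w 0.044
```

jog_arm([
  [[0,0,0],0],
  [[0,0,0],0],
  [[0,0,0],0],
  [[0,0,0],0],
], hand=0.08)

```text
time: 16.25
tool_pos: [0.5524, 0.1373, 0.1096]
eef_rot: [2.277, 2.164, 0.001]
ft_force: [0.5, -0.5, 0.4]
width: 0.0726
gripper_force: 0.0
```

jog_arm([
  [[0,0,-0.005],0],
  [[0,0,-0.02],0],
  [[0,0,-0.035],0],
  [[0,0,-0.035],0],
  [[0,0,0],0],
], hand=0.094)

```text
time: 16.75
tool_pos: [0.554, 0.138, 0.2092]
eef_rot: [2.275, 2.162, 0.009]
ft_force: [0.8, 0.9, -0.5]
width: 0.0941
gripper_force: 0.0
```

```bash
python3 - <<'E'
from h import *
st(); e=plan(15,.5895,-.3497,.205,81.8)
E
```

```text
t 16.8 [0.554  0.138  0.2092] yaw 87.07 local mm [24.3 28.4] F shelf [ 0.7  0.9 -0.5] w 0.0941
[[[-0.032, 0.004, 0.0], 0.4], [[-0.033, 0.004, 0.001], 0.3], [[-0.032, 0.005, -0.0], 0.4], [[-0.032, 0.004, 0.0], 0.3], [[-0.032, 0.005, 0.0], 0.4], [[-0.033, 0.005, 0.001], 0.3], [[-0.032, 0.005, -0.0], 0.4], [[-0.032, 0.006, 0.0], 0.3], [[-0.032, 0.005, 0.001], 0.4], [[-0.032, 0.006, -0.0], 0.3], [[-0.032, 0.006, 0.0], 0.4], [[-0.032, 0.006, 0.0], 0.3]]
[[[-0.032, 0.007, 0.001], 0.4], [[-0.032, 0.006, -0.0], 0.3], [[-0.032, 0.007, 0.0], 0.4]]
end [ 0.5893 -0.3496  0.2052] 81.8
```

jog_arm([
  [[-0.032,0.004,0],0.4],
  [[-0.033,0.004,0.001],0.3],
  [[-0.032,0.005,0],0.4],
  [[-0.032,0.004,0],0.3],
  [[-0.032,0.005,0],0.4],
  [[-0.033,0.005,0.001],0.3],
  [[-0.032,0.005,0],0.4],
  [[-0.032,0.006,0],0.3],
  [[-0.032,0.005,0.001],0.4],
  [[-0.032,0.006,0],0.3],
  [[-0.032,0.006,0],0.4],
  [[-0.032,0.006,0],0.3],
])

```text
time: 17.95
tool_pos: [0.5799, -0.254, 0.2013]
eef_rot: [-2.355, -2.079, 0.0]
ft_force: [0.1, -0.4, 0.6]
width: 0.0941
gripper_force: 0.0
```

jog_arm([
  [[-0.032,0.007,0.001],0.4],
  [[-0.032,0.006,0],0.3],
  [[-0.032,0.007,0],0.4],
  [[0,0,0],0],
  [[0,0,0],0],
])

```text
time: 18.45
tool_pos: [0.5871, -0.3508, 0.1999]
eef_rot: [-2.376, -2.055, -0.0]
ft_force: [-0.3, 0.9, -0.3]
width: 0.0939
gripper_force: 0.0
```

```bash
python3 - <<'E'
from h import *
save.t="8";save();st(); e=plan(5,.5895,-.3497,.062,81.8)
a=[cv2.imread(f"pics/{n}_8.png") for n in("scene","top")]
cv2.imwrite("pics/c7.png",cv2.convertScaleAbs(np.hstack([cv2.resize(a[1][235:320,155:315],None,fx=2.5,fy=5)[:, :400],cv2.resize(a[0][200:285,420:500],None,fx=5,fy=5)]),alpha=1.5))
E
```

```text
t 18.6 [ 0.5875 -0.3493  0.2003] yaw 81.84 local mm [  82.4 -456.7] F shelf [0.4 1.2 0.5] w 0.0943
[[[-0.0, 0.0, 0.028], 0.0], [[-0.0, 0.001, 0.027], 0.0], [[-0.0, 0.0, 0.028], 0.0], [[-0.0, 0.001, 0.028], 0.0], [[-0.0, -0.0, 0.027], 0.0]]
end [ 0.5895 -0.3496  0.0623] 81.8
```

View pics/c7.png

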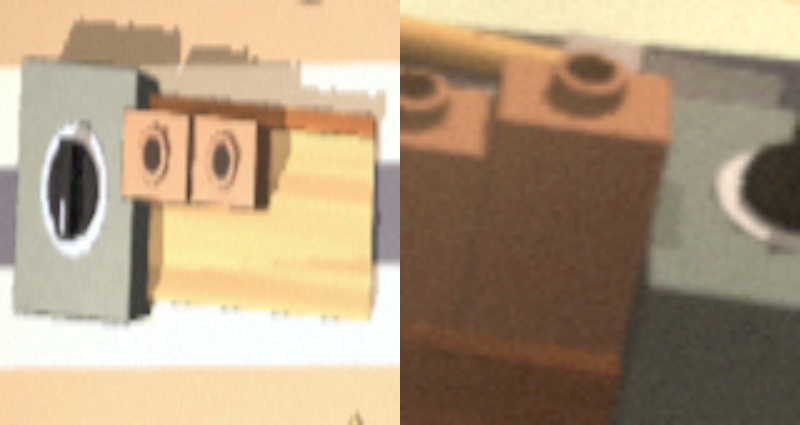

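The middle bottle stands square beside the tall one, with its back at the ledge (crop columns 193–268, against 125–187 for the tall). The narrow dark strip between them is mostly the tall one's visible side. Pushing in the short bottle will close any remaining gap.

jog_arm([
  [[0,0.002,0.028],0],
  [[0,0,0.027],0],
  [[0,0,0.028],0],
  [[0,0,0.028],0],
  [[0,0,0.022],0],
  [[0,0,0.005],0],
  [[0,0,0],0],
])

```text
time: 19.25
tool_pos: [0.5894, -0.3499, 0.0624]
eef_rot: [-2.373, -2.057, -0.0]
ft_force: [0.9, -0.3, 0.1]
width: 0.0943
gripper_force: 0.0
```

jog_arm([
  [[0,0,0],0],
  [[0,0,0],0],
  [[0,0,0],0],
  [[0,0,0],0],
  [[0,0,0],0],
  [[0,0,0],0],
  [[0,0,0],0],
  [[0,0,0],0],
], hand=0.03, newtons=25)

```text
time: 20.05
tool_pos: [0.5895, -0.3508, 0.0626]
eef_rot: [2.375, 2.056, 0.0]
ft_force: [1.5, -0.2, 1.1]
width: 0.0441
gripper_force: 25.0
```

```bash
python3 - <<'E'
from h import *
st();p=observe()['tool_pos']
e=(p[0],p[1],p[2]+.08,81.8)
e=plan(12,.5425,.042,e[2],87.1,e)
E
```

```text
t 20.1 [ 0.5895 -0.3508  0.0626] yaw 81.77 local mm [  84.5 -458. ] F shelf [ 1.5 -0.1  1.1] w 0.0441
[[[0.032, -0.009, -0.0], -0.4], [[0.032, -0.008, -0.0], -0.5], [[0.032, -0.008, -0.0], -0.4], [[0.032, -0.008, -0.0], -0.5], [[0.032, -0.007, -0.0], -0.4], [[0.032, -0.008, -0.0], -0.4], [[0.032, -0.007, -0.0], -0.5], [[0.032, -0.007, -0.0], -0.4], [[0.033, -0.006, -0.0], -0.5], [[0.032, -0.006, -0.0], -0.4], [[0.032, -0.006, -0.0], -0.5], [[0.033, -0.006, -0.0], -0.4]]
end [0.5428 0.0421 0.1426] 87.1
```

jog_arm([
  [[0,0,-0.025],0],
  [[0,0,-0.03],0],
  [[0,0,-0.025],0],
  [[0,0,0],0],
])

```text
time: 20.45
tool_pos: [0.5905, -0.3514, 0.1456]
eef_rot: [2.372, 2.053, 0.002]
ft_force: [0.1, -0.1, -2.2]
width: 0.0438
gripper_force: 25.0
```

jog_arm([
  [[0.032,-0.009,0],-0.4],
  [[0.032,-0.008,0],-0.5],
  [[0.032,-0.008,0],-0.4],
  [[0.032,-0.008,0],-0.5],
  [[0.032,-0.007,0],-0.4],
  [[0.032,-0.008,0],-0.4],
  [[0.032,-0.007,0],-0.5],
  [[0.032,-0.007,0],-0.4],
  [[0.033,-0.006,0],-0.5],
  [[0.032,-0.006,0],-0.4],
  [[0.032,-0.006,0],-0.5],
  [[0.033,-0.006,0],-0.4],
])

```text
time: 21.65
tool_pos: [0.5417, 0.0431, 0.1412]
eef_rot: [-2.277, -2.163, 0.002]
ft_force: [0.5, -0.2, -3.1]
width: 0.0436
gripper_force: 25.0
```

jog_arm([
  [[0,0,0],0],
  [[0,0,0],0],
  [[0,0,0],0],
])

```text
time: 21.95
tool_pos: [0.5424, 0.0411, 0.1417]
eef_rot: [-2.278, -2.162, 0.002]
ft_force: [-0.2, -0.5, -3.8]
width: 0.044
gripper_force: 25.0
```

```bash
python3 - <<'E'
from h import *
st()
E
```

```text
t 21.9 [0.5424 0.0411 0.1417] yaw 87.01 local mm [ 17.7 -69. ] F shelf [-0.2 -0.5 -3.8] w 0.044
```

jog_arm([
  [[0.006,0,0.015],0],
  [[0.006,0,0.015],0],
  [[0.006,0,0.01],0],
  [[0,0,0.005],0],
  [[0,0,0.002],0],
  [[0,0.001,0.001],0],
  [[0,0.001,0],0],
  [[0,0.001,0],0],
  [[0,0.001,0],0],
  [[0,0.001,0],0],
  [[0,0,0],0],
])

```text
time: 23.05
tool_pos: [0.547, 0.0599, 0.0942]
eef_rot: [-2.276, -2.162, 0.005]
ft_force: [-11.9, 1.0, 3.1]
width: 0.0442
gripper_force: 25.0
```

```bash
python3 - <<'E'
from h import *
for i in range(2): snapshot("top");st()
E
```

```text
t 23.1 [0.547  0.0599 0.0942] yaw 87.06 local mm [ 21.2 -50. ] F shelf [-12.2   0.7   4.3] w 0.0441
t 23.1 [0.5469 0.0599 0.0942] yaw 87.06 local mm [ 21.2 -50. ] F shelf [-11.9   0.6   2.1] w 0.0439
```

jog_arm([
  [[0.002,-0.001,0],0],
  [[0.002,-0.001,0],0],
  [[0.002,0,0],0],
  [[0.002,0,0],0],
  [[0.001,0,0],0],
  [[0.001,0,0],0],
  [[0,0,0],0],
])

```text
time: 23.85
tool_pos: [0.5472, 0.0701, 0.0945]
eef_rot: [-2.277, -2.164, -0.0]
ft_force: [-2.7, 0.4, -2.6]
width: 0.0441
gripper_force: 25.0
```

```bash
python3 - <<'E'
from h import *
for i in range(2): snapshot("top");st()
E
```

```text
t 23.9 [0.5472 0.0701 0.0944] yaw 87.08 local mm [ 20.9 -39.8] F shelf [-1.6 -0.6 -3.2] w 0.0438
t 23.9 [0.5472 0.0701 0.0945] yaw 87.08 local mm [ 20.9 -39.8] F shelf [-1.9 -0.3 -4. ] w 0.0437
```

jog_arm([
  [[0.001,0,0],0],
  [[0.001,0,0],0],
  [[0,0,0],0],
])

```text
time: 24.25
tool_pos: [0.5473, 0.0709, 0.0945]
eef_rot: [2.278, 2.162, -0.002]
ft_force: [-3.0, -6.9, -0.6]
width: 0.0438
gripper_force: 25.0
```

```bash
python3 - <<'E'
from h import *
for i in range(2): snapshot("top");st()
E
```

```text
t 24.3 [0.5473 0.0708 0.0945] yaw 87.01 local mm [ 21. -39.] F shelf [-3.3 -6.4 -0.7] w 0.0438
t 24.4 [0.5473 0.0709 0.0945] yaw 87.0 local mm [ 21. -39.] F shelf [-2.3 -6.8  0.5] w 0.0439
```

jog_arm([
  [[0,0,0.001],0],
  [[0.001,0,0.001],0],
  [[0.001,0,0],0],
  [[0.001,0,0],0],
  [[0,0,0],0],
  [[0,0,0],0],
])

```text
time: 24.95
tool_pos: [0.5474, 0.0712, 0.0925]
eef_rot: [2.279, 2.159, -0.006]
ft_force: [-5.6, -21.3, 6.4]
width: 0.0436
gripper_force: 25.0
```

```bash
python3 - <<'E'
from h import *
for i in range(2): snapshot("top");st()
E
```

```text
t 25.0 [0.5474 0.0713 0.0925] yaw 86.91 local mm [ 21.  -38.6] F shelf [ -4.6 -21.2   6.9] w 0.0435
t 25.1 [0.5474 0.0712 0.0926] yaw 86.9 local mm [ 21.1 -38.7] F shelf [ -4.7 -21.1   6.9] w 0.0438
```

jog_arm([
  [[-0.001,0,0],0],
  [[-0.001,0,0],0],
  [[-0.001,0,0],0],
  [[0,0,0],0],
])

```text
time: 25.45
tool_pos: [0.5473, 0.0711, 0.0925]
eef_rot: [2.278, 2.163, -0.001]
ft_force: [-1.9, -5.6, -0.2]
width: 0.0438
gripper_force: 25.0
```

jog_arm([
  [[0,0,0],0],
  [[0,0,0],0],
  [[0,0,0],0],
  [[0,0,0],0],
], hand=0.075)

```text
time: 25.85
tool_pos: [0.5474, 0.0722, 0.0926]
eef_rot: [2.277, 2.164, 0.001]
ft_force: [-0.6, 0.4, -0.0]
width: 0.0721
gripper_force: 0.0
```

jog_arm([
  [[0,0,-0.005],0],
  [[0,0,-0.02],0],
  [[0,0,-0.035],0],
  [[0,0,-0.04],0],
  [[0,0,-0.03],0],
  [[0,0,0],0],
])

```text
time: 26.45
tool_pos: [0.549, 0.0725, 0.2268]
eef_rot: [2.275, 2.161, 0.008]
ft_force: [0.0, -0.6, -0.4]
width: 0.0748
gripper_force: 0.0
```

```bash
python3 - <<'E'
from h import *
st(); plan(12,.5374,.2907,.225,177.1)
E
```

```text
t 26.4 [0.549  0.0725 0.2268] yaw 87.07 local mm [ 22.6 -37.3] F shelf [ 0.  -0.6 -0.4] w 0.0748
[[[0.018, -0.002, 0.0], -7.5], [[0.018, 0.001, 0.0], -7.5], [[0.018, 0.003, 0.0], -7.5], [[0.018, 0.005, 0.001], -7.5], [[0.017, 0.007, -0.0], -7.5], [[0.015, 0.01, -0.0], -7.5], [[0.014, 0.011, 0.0], -7.5], [[0.013, 0.013, 0.0], -7.5], [[0.01, 0.015, 0.0], -7.5], [[0.009, 0.016, 0.001], -7.5], [[0.007, 0.017, -0.0], -7.5], [[0.004, 0.018, -0.0], -7.5]]
end [0.5372 0.291  0.2248] 177.1
```

jog_arm([
  [[0.018,-0.002,0],-7.5],
  [[0.018,0.001,0],-7.5],
  [[0.018,0.003,0],-7.5],
  [[0.018,0.005,0.001],-7.5],
  [[0.017,0.007,0],-7.5],
  [[0.015,0.01,0],-7.5],
  [[0.014,0.011,0],-7.5],
  [[0.013,0.013,0],-7.5],
  [[0.01,0.015,0],-7.5],
  [[0.009,0.016,0.001],-7.5],
  [[0.007,0.017,0],-7.5],
  [[0.004,0.018,0],-7.5],
], hand=0.04)

```text
time: 27.65
tool_pos: [0.5353, 0.2911, 0.2201]
eef_rot: [-0.072, -3.14, 0.0]
ft_force: [-0.0, -0.0, -0.5]
width: 0.04
gripper_force: 0.0
```

jog_arm([
  [[0,0,0],0],
  [[0,0,0],0],
  [[0,0,0],0],
])

```text
time: 27.95
tool_pos: [0.5358, 0.2895, 0.2203]
eef_rot: [-0.085, -3.14, 0.001]
ft_force: [-0.3, -0.4, -0.5]
width: 0.0399
gripper_force: 0.0
```

```bash
python3 - <<'E'
from h import *
save.t="9";save();st()
a=[cv2.imread(f"pics/{n}_9.png") for n in("scene","top")]
cv2.imwrite("pics/c8.png",cv2.convertScaleAbs(np.vstack([cv2.resize(a[0][200:300,360:520],None,fx=5,fy=3,interpolation=2),cv2.resize(a[1][240:300,155:315],None,fx=5,fy=5,interpolation=2)]),alpha=1.6))
E
```

```text
t 28.1 [0.5358 0.2896 0.2204] yaw 176.93 local mm [ -1.5 178.8] F shelf [ 0.6  0.9 -1.2] w 0.04
```

View pics/c8.png

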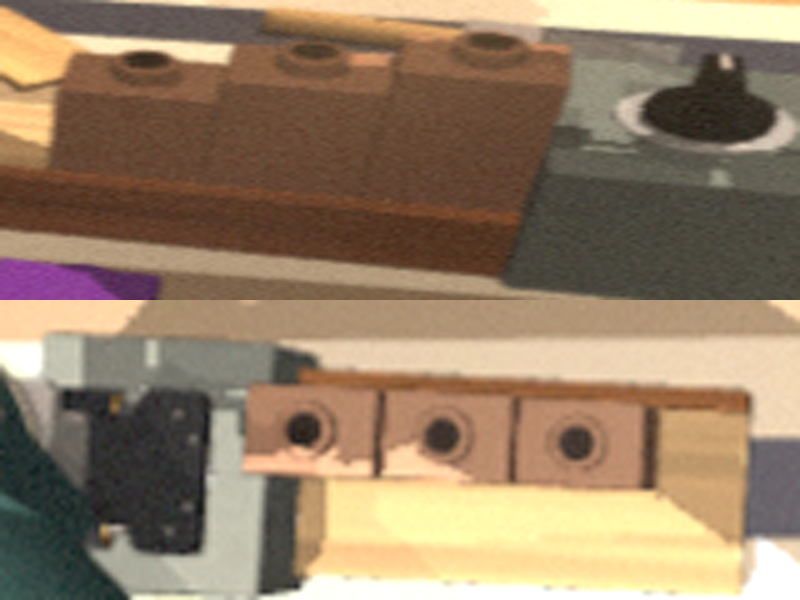

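The row is closed up: tall, middle and short stand flush along the ledge (top crop columns 247–377, 383–510 and 517–645), and I've let go of it. Next, the knob.

jog_arm([
  [[-0.002,0.001,0.03],0],
  [[0,0,0.03],0],
  [[0,0,0.015],0],
  [[0,0,0.006],0],
  [[0,0,0],0],
  [[0,0,0],0],
])

```text
time: 28.65
tool_pos: [0.5381, 0.2917, 0.1406]
eef_rot: [0.081, 3.139, 0.001]
ft_force: [0.2, 0.7, 0.1]
width: 0.04
gripper_force: 0.0
```

jog_arm([
  [[0,0,0],0],
  [[0,0,0],0],
  [[0,0,0],0],
  [[0,0,0],0],
  [[0,0,0],0],
], hand=0.005, newtons=40)

```text
time: 29.15
tool_pos: [0.5377, 0.2922, 0.1399]
eef_rot: [0.08, 3.14, 0.002]
ft_force: [1.7, 5.0, -1.0]
width: 0.0137
gripper_force: 40.0
```

```bash
python3 - <<'E'
from h import *
st(); print(observe()['torque'],observe()['joint_positions'][6])
E
```

```text
t 29.1 [0.5377 0.2922 0.1399] yaw 177.1 local mm [  0.2 181.6] F shelf [ 1.5  5.  -1. ] w 0.0137
[ 1.09382857 -0.47688757 -0.06978138] 0.6041844100149186
```

Gripped at the bar (14 mm). Twisting clockwise.

jog_arm([
  [[0,0,0],7],
  [[0,0,0],7],
  [[0,0,0],7],
  [[0,0,0],7],
  [[0,0,0],7],
  [[0,0,0],7],
  [[0,0,0],7],
  [[0,0,0],7],
  [[0,0,0],7],
  [[0,0,0],3],
  [[0,0,0],0],
])

```text
time: 30.25
tool_pos: [0.538, 0.2927, 0.1399]
eef_rot: [1.779, 2.589, 0.004]
ft_force: [4.3, 6.7, -2.8]
width: 0.0138
gripper_force: 40.0
```

```bash
python3 - <<'E'
from h import *
st(); print(observe()['torque'],observe()['joint_positions'][6])
E
```

```text
t 30.2 [0.538  0.2927 0.1399] yaw 111.0 local mm [  0.5 182. ] F shelf [ 4.   6.9 -2.8] w 0.0138
[ 1.49623058 -1.08779326  0.14700294] -0.41935238948617837
```

jog_arm([
  [[0,0,0],2],
  [[0,0,0],1],
  [[0,0,0],1],
  [[0,0,0],1],
  [[0,0,0],0],
  [[0,0,0],0],
])

```text
time: 30.85
tool_pos: [0.538, 0.2927, 0.1399]
eef_rot: [-1.887, -2.511, -0.004]
ft_force: [4.7, 7.4, -3.1]
width: 0.014
gripper_force: 40.3
```

```bash
python3 - <<'E'
from h import *
st(); print(observe()['torque'],observe()['joint_positions'][6])
E
```

```text
t 30.9 [0.538  0.2927 0.1399] yaw 106.14 local mm [  0.5 182. ] F shelf [ 4.3  7.6 -3.1] w 0.014
[ 1.61806564 -1.06529018  0.57485207] -0.49495551721824843
```

The moment jumped to 0.57 N m after 71° of tool turn, so the knob is at its stop. I'll release it wide open so it can spring back freely.

jog_arm([
  [[0,0,0],0],
  [[0,0,0],0],
  [[0,0,0],0],
  [[0,0,0],0],
  [[0,0,0],0],
], hand=0.094)

```text
time: 31.35
tool_pos: [0.5375, 0.2914, 0.1395]
eef_rot: [-1.889, -2.51, 0.0]
ft_force: [-0.2, 2.5, 0.1]
width: 0.0505
gripper_force: 0.9
```

jog_arm([
  [[0,0,-0.02],0],
  [[0,0,-0.035],0],
  [[0,0,-0.035],0],
  [[0,0,-0.02],0],
  [[0,0,0],0],
  [[0,0,0],0],
])

```text
time: 31.95
tool_pos: [0.5376, 0.2908, 0.2492]
eef_rot: [1.89, 2.509, -0.001]
ft_force: [1.0, -0.1, -0.7]
width: 0.0937
gripper_force: 0.0
```

jog_arm([
  [[0.02,0,0],0],
  [[0.03,0,0],0],
  [[0.03,0,0],0],
  [[0.03,0,0],0],
  [[0.03,0,0],0],
  [[0.02,0,0],0],
  [[0,0,0],0],
  [[0,0,0],0],
])

```text
time: 32.75
tool_pos: [0.4932, 0.4445, 0.2481]
eef_rot: [-1.889, -2.51, 0.003]
ft_force: [0.6, -0.8, 0.5]
width: 0.0937
gripper_force: 0.0
```

```bash
python3 - <<'E'
from h import *
save.t="10";save();st()
a=cv2.imread("pics/scene_10.png");b=cv2.imread("pics/scene_0.png")
for n,(x0,y0,x1,y1) in dict(knob=(475,210,525,255),row_vs9=(360,195,480,290),bowl=(260,270,325,320),spray=(210,225,255,300),jar=(190,180,217,225)).items():
    r=cv2.imread("pics/scene_9.png") if n=="row_vs9" else b
    d=cv2.absdiff(a,r)[y0:y1,x0:x1].max(2);print(n,(d>40).mean().round(3))
g=lambda i:cv2.cvtColor(i[215:250,480:525],cv2.COLOR_BGR2GRAY)<45
print("knob dark centroid/std now,before",[(np.mean(np.nonzero(g(i)),1).round(1),np.std(np.nonzero(g(i)),1).round(1)) for i in(a,b)])
E
```

```text
t 32.9 [0.4939 0.4438 0.2488] yaw 105.99 local mm [-51.2 330.7] F shelf [ 0.  -0.4  0. ] w 0.0941
knob 0.072
row_vs9 0.044
bowl 0.0
spray 0.001
jar 0.059
knob dark centroid/std now,before [(array([20.1, 22. ]), array([6.8, 6.2])), (array([20.4, 21.8]), array([6.5, 6.1]))]
```

```bash
python3 - <<'E'
from h import *
def m(n,i,j,x0,y0,x1,y1,k=5):
    a,b=[cv2.Canny(cv2.imread(f"pics/{n}_{q}.png"),40,110) for q in(i,j)]
    a,b=[cv2.GaussianBlur(q,(5,5),1) for q in(a,b)]
    r=cv2.matchTemplate(b[y0-k:y1+k,x0-k:x1+k],a[y0:y1,x0:x1],cv2.TM_CCOEFF_NORMED);_,v,_,l=cv2.minMaxLoc(r);return round(v,2),(l[0]-k,l[1]-k)
print("row",m("scene",9,10,366,205,480,265)); print("jar top",m("top",0,10,432,294,464,322)); print("jar scene",m("scene",0,10,186,178,218,226))
print("spray",m("scene",0,10,212,228,250,300))
E
```

```text
row (0.58, (0, 0))
jar top (0.96, (0, 0))
jar scene (0.88, (0, 0))
spray (0.95, (0, 0))
```

Nothing has moved, and the knob is back at rest. Handing in.

```bash
python3 -c "
from bench import *
print(close_job())"
```

```text
the job is handed in; nothing more can be done
None
```

The job is handed in at about 33 s of the 72 s allowed: tall, middle and short bottles stand closed up against the housing and ledge, the fan knob was then turned to its stop and sprang back, and the jar, spray bottle and bowl are unmoved in the camera checks; the hand-in gave no verdict.

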